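Make up two repair kits at the inspection bench

ROBOT

A 6-joint arm with a two-finger parallel gripper is mounted at the origin on the work surface. World frame = base frame: x ahead of the robot, y to its left, z up, the work surface at z = 0. Lengths are in mm, angles in rad, forces in N, time in s.
With the tool pointing down it reaches from about 375 to 825 mm from the base axis. Payload 5.5 kg.
Tool frame: the origin (TCP) lies midway between the tips of the shut fingers; the grasp point (between the pads) lies r.hold_point_z behind it (r.hold_point_z is the distance from the TCP to the grasp point, in mm); z points along the fingers, y is the direction in which the jaws open and shut (so a half turn about z gives the same grasp; the last joint's range is limited). The gripper opens to 85 mm and grips with 20 to 120 N. Pads are 22 mm wide; open, the fingers measure 114 mm over their backs; the gripper's body (76 mm by 85 mm) begins 54 mm behind the grasp point. The pads swing forward as they close: fully open they stand 13 mm farther back than shut.
Start: joints at [1.349, 0.314, -0.047, 1.21, 0, 1.571], TCP at [131.988, 585.298, 231.299] pointing down, gripper open.
Joint ranges: [-2.67, 2.67], [-0.69, 1.73], [-1.03, 1.25], [-2.08, 2.16], [-1.42, 1.45], [-3.14, 3.14]. Speed limits (rad/s): [2.39, 2.39, 3.01, 3.14, 3.14, 3.14].

INTERFACE

Orientations are given as a unit quaternion [x, y, z, w].
In Python, from workcell import r, imaging, order gives the robot as it stands.
- The arm moves only by the tool jog_arm, never from a script. Its argument "deltas" is a list of rows, each a list of 4 numbers: the shift along the tool's x, y, z in cm, then the turn about the tool's z in rad. A call has exactly 5 rows; each row is the pose to reach, as a shift and turn from the pose measured when the call began, along the tool's axes at that moment; what a row does not reach only later rows make up. A row lasts 1/12 s, in which the tool goes at most 41.7 mm and 7.16 degrees, less where a joint would pass 70% of its speed; a pose out of reach is approached as far as the arm can. A call with a gripper value outside its range is refused whole. "gripper" is the finger opening in cm, from 0 to 8.54, set as the call begins (left out, the last holds). The fingers move at their own pace and stop on an object; the grip force is fixed at half the most. Time passes only in rows, so rows that repeat a pose let the fingers close, or fill a call up. It gives the time, the measured TCP pose, the force and the opening at its end, in the units of the state.
- r.observe(): the state, without advancing time (a new reading comes with each control period).
- imaging.grab_frame(name): name is "scene" or "top"; returns (picture, depth): 400x640x3 uint8, blue, green, red; 400x640 float32, mm along the optical axis (not along the pixel's ray), 0 where there is no reading.
- imaging.camera_info(name): a dict with "intrinsics" (3x3 intrinsics, pixels), "R" (3x3) and "t" (3): a world point X has camera coordinates R X + t. Camera axes: x right, y down, z forward; pixel columns grow to the right and rows downward; lengths in mm; the calibration is good to about 2 mm. A picture is of the moment at which its call begins. camera_info takes no time and is no camera call.
- order.finish_job(): hands the job in, once; it reports no verdict.
The state is a dict: "time_s": time; "q": joint angles; "joint_velocities": joint speeds; "joint_efforts": joint torques, N m; "tcp_pos": TCP position; "ee_rot": TCP orientation; "ft_force": force on the tool from outside, world axes, zero at the start; "moment": the same for the moment, N m; "grip_width": opening from 0.0 (shut) to 1.0 (fully open).
Only numpy, scipy, OpenCV 4.12 (cv2) and the standard library are available. Lean on these libraries where they do the work, as an engineer would, in place of code of your own. Each camera call takes 0.05 s, during which the arm holds its last target.

TASK

Make up two repair kits from the stock on the bench, one part standing upright in the middle of each tray bay (either bay of its tray will do): the transformer and the large black capacitor go in the blue tray, the relay and the small violet capacitor in the red tray. Complete the blue kit before the red one, set each part down without dropping it or tipping it over, and leave the green terminal block, tape roll, circuit board and tweezers where they are.

Things in the scene. Friction and masses are not known exactly. Their poses are not given: they have to be found in the camera images.
- transformer_center (a point): Small mains transformer: dark steel core with pale lamination lines on a black base, copper winding block on top. 48 (own x) x 40 (own y) x 44 mm tall, about 0.25 kg; the flat sides reach 38 mm up, above that only the 30 x 26 mm winding. Point: its centre, 22 mm above its underside; z up. Stands upright on the bench.
- large_capacitor_center (a point): Large capacitor: upright black cylinder with grey stripe and a silver disc on top, 35 mm diameter, 50 mm tall, about 0.06 kg. Point: its centre, 25 mm above its underside; z up.
- small_capacitor_center (a point): Small capacitor: upright violet cylinder with white stripe and a silver disc on top, 25 mm diameter, 40 mm tall, about 0.03 kg. Point: its centre, 20 mm above its underside; z up.
- relay_center (a point): Relay: white upright block on a black base with an orange tab on top, 36 (own x) x 28 (own y) x 40 mm tall, about 0.05 kg. Point: its centre, 20 mm above its underside; z up.
- terminal_block_center (a point): Green terminal block with four steel screws on top, 46 (own x) x 24 (own y) x 30 mm tall; not wanted, stays where it is among the stock. Point: its centre, 15 mm above the bench.
- blue_tray: Blue kit tray with white walls, fixed to the bench, 88 x 172 mm, long side along its own y. Floor 3 mm thick, walls 4 mm thick rising to 9 mm above the bench. A wall across the middle makes two square bays, each 80 x 80 mm inside, their centres 42 mm from the origin along +y and -y. Origin: centre of the underside, at bench height. Lies flat; yaw and place vary.
- red_tray: Red kit tray with white walls, fixed to the bench, 88 x 172 mm, long side along its own y. Floor 3 mm thick, walls 4 mm thick rising to 9 mm above the bench. A wall across the middle makes two square bays, each 80 x 80 mm inside, their centres 42 mm from the origin along +y and -y. Origin: centre of the underside, at bench height. Lies flat; yaw and place vary.
- tape_center (a point): Roll of pale tape lying flat, 70 mm diameter, 20 mm high; leave alone. Point: its centre, 10 mm above the bench.
- board_center (a point): Green circuit board lying flat, 80 x 120 x 9 mm, beyond the trays; leave alone. Point: 4 mm above the bench, at its middle.
- tweezers_center (a point): Steel tweezers lying flat, about 130 mm long, 6 mm high; leave alone. Point: their middle, 3 mm above the bench.
There are look-alikes about, which are no part of the job. What is shaped like the part that bears relay_center but pink is not meant. Several things have the shape of the red_tray; the one meant has the colours described above.

How it is judged:
By the outcome, as a careful person would: the job done as asked, in the order asked, and still so for the second after the job is handed in, with the robot touching nothing.
It also fails if it takes over 120 s, if anything falls off the work surface, if the arm or the gripper's body presses on something with over 40 N, if the wrist force passes 120 N, or if a joint passes its speed limit or range.

## Working session

There is one attempt and no reset: what is moved stays moved. The work goes in short steps, Python scripts to look and compute and a tool call to move; the robot and the scene stay as the last step left them, time stands still between calls to the robot, and variables do not carry over. Pictures are saved under pics/ and viewed, and the job is handed in when it is done.

Besides the shell and the picture viewer there is one more tool, called by a JSON object that holds its "name" and its "arguments". jog_arm: Moves the arm, as the interface text tells. Its arguments: {"type":"object","properties":{"deltas":{"type":"array","items":{"type":"array","items":{"type":"number"}}},"gripper":{"type":"number"}},"required":["deltas"]}

```bash
mkdir -p pics
python3 - <<'E'
from workcell import r, imaging, order
import cv2, numpy as np
s=r.observe(); print(s, r.hold_point_z)
for n in ("scene","top"):
    p,d=imaging.grab_frame(n); cv2.imwrite(f"pics/{n}0.png",p); np.save(f"pics/{n}0.npy",d)
    c=imaging.camera_info(n); print(n,c)
E
```

```text
{'time_s': 0.0, 'q': array([ 1.34898206e+00,  3.14240476e-01, -4.81035049e-02,  1.21021729e+00,
        2.88136900e-05,  1.57078841e+00]), 'joint_velocities': array([-1.63816428e-04, -6.23207743e-04, -4.63407497e-04,  7.50206827e-05,
        9.09002747e-04, -5.16950644e-04]), 'joint_efforts': array([ 5.89873162e-04, -5.39586461e+01,  3.39751911e+01,  1.90713984e-02,
       -5.40587598e-05, -1.85354686e-06]), 'tcp_pos': array([131.85819545, 584.7150435 , 230.41521327]), 'ee_rot': array([ 1.10675941e-01,  9.93856155e-01, -8.75454100e-04, -1.11993588e-04]), 'ft_force': array([0.22535526, 0.43897471, 0.60767345]), 'moment': array([ 0.00090604, -0.00894775,  0.00490626]), 'grip_width': 0.9981015945185961} 18.700000000000003
scene {'intrinsics': array([[453.98844781,   0.        , 322.78248368],
       [  0.        , 453.98844781, 199.15849642],
       [  0.        ,   0.        ,   1.        ]]), 'R': array([[ 0.83826013,  0.54526869,  0.00141522],
       [ 0.30506741, -0.46683613, -0.83005897],
       [-0.45194449,  0.69623708, -0.55767383]]), 't': array([-510.12713979, -135.20712063, 1352.50646826])}
top {'intrinsics': array([[383.04717535,   0.        , 314.62317024],
       [  0.        , 383.04717535, 203.72772517],
       [  0.        ,   0.        ,   1.        ]]), 'R': array([[-0.02844192, -0.9995863 , -0.00427536],
       [-0.99844951,  0.0286138 , -0.04774751],
       [ 0.0478501 ,  0.0029107 , -0.99885029]]), 't': array([ 17.1954236 , 602.08459834, 925.35325344])}
```

View pics/scene0.png

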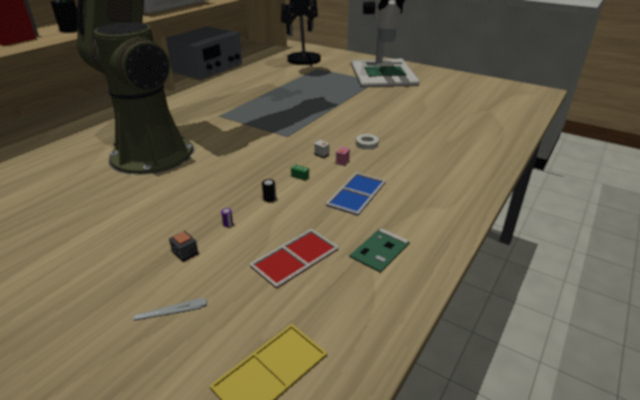

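View pics/top0.png

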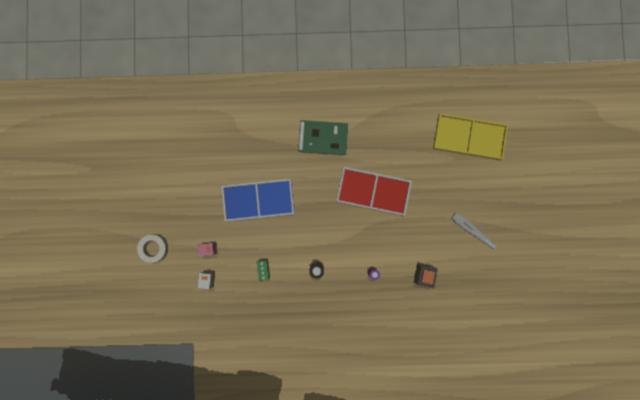

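In the top view: the relay is white at (205,281), and the pink block at (206,249) is its look-alike. The capacitors are large black at (316,270) and small violet at (374,273), and the transformer is at (427,276). The trays are blue at (257,200), red at (374,191), and yellow at (471,137), which is the look-alike. I'll check this in enlarged crops.

Run:
```python
import cv2
p=cv2.imread("pics/top0.png")
c=cv2.resize(p[225:305,180:280],None,fx=8,fy=7.5,interpolation=cv2.INTER_CUBIC) if 0 else cv2.resize(p[230:300,180:280],(800,560),interpolation=cv2.INTER_CUBIC); cv2.imwrite("pics/c1.png",c)
c=cv2.resize(p[240:310,290:450],(800,350),interpolation=cv2.INTER_CUBIC)
d=cv2.resize(p[160:220,215:415],(800,240),interpolation=cv2.INTER_CUBIC)
import numpy as np
cv2.imwrite("pics/c2.png",np.vstack([c,d]))
```

```text
(no output)
```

View pics/c1.png

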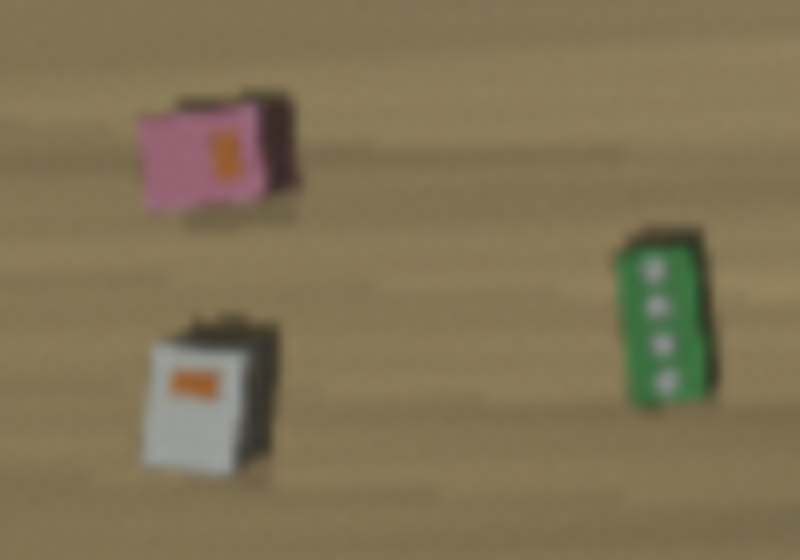

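View pics/c2.png

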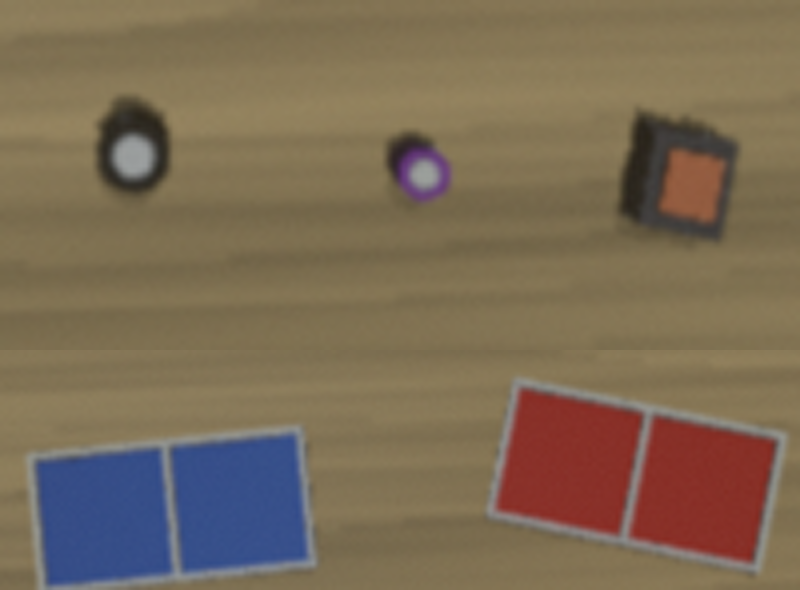

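```bash
cat > h.py <<'E'
import numpy as np, cv2
from workcell import r, imaging, order
def proj(cam,uv,z):
    c=imaging.camera_info(cam); K,R,t=c["intrinsics"],np.array(c["R"]),np.array(c["t"])
    uv=np.atleast_2d(uv).astype(float); ray=(np.linalg.inv(K)@np.c_[uv,np.ones(len(uv))].T).T@R
    C=-R.T@t; return (C+ray*((z-C[2])/ray[:,2])[:,None])[:,:2]
def pix(cam,X):
    c=imaging.camera_info(cam); p=np.array(c["R"])@np.array(X)+c["t"]; p=c["intrinsics"]@p; return p[:2]/p[2]
def blob(cam,img,z,roi,test,k=6,n=1):
    x0,y0,x1,y1=roi
    c=cv2.resize(img[y0:y1,x0:x1],None,fx=k,fy=k,interpolation=cv2.INTER_CUBIC)
    m=test(cv2.cvtColor(c,cv2.COLOR_BGR2HSV).astype(int)).astype(np.uint8)
    cs,_=cv2.findContours(m,cv2.RETR_EXTERNAL,cv2.CHAIN_APPROX_NONE)
    cs=sorted(cs,key=cv2.contourArea)[-n:]
    q=np.vstack(cs)[:,0,:]; uv=(q+.5)/k-.5+[x0,y0]
    w=proj(cam,uv,z).astype(np.float32)
    (cx,cy),(a,b),_=cv2.minAreaRect(w); bp=cv2.boxPoints(cv2.minAreaRect(w))
    e=[bp[1]-bp[0],bp[2]-bp[1]]; e=max(e,key=np.linalg.norm); ang=np.degrees(np.arctan2(e[1],e[0]))%180
    return np.round([cx,cy,max(a,b),min(a,b),ang],1)
E
python3 - <<'E'
from h import *
T=cv2.imread("pics/top0.png"); S=cv2.imread("pics/scene0.png")
H=lambda lo,hi,s=100,v=40:(lambda h:(h[...,0]>=lo)&(h[...,0]<=hi)&(h[...,1]>s)&(h[...,2]>v))
red=lambda h:((h[...,0]<6)|(h[...,0]>174))&(h[...,1]>150)
gray=lambda h:(h[...,1]<45)&(h[...,2]>115)
print("blue",blob("top",T,3,(215,170,300,230),H(100,125,130),n=2))
print("red",blob("top",T,3,(330,160,420,222),red,n=2))
print("relay",blob("top",T,40,(185,265,225,295),gray))
print("large",blob("top",T,50,(300,255,332,285),gray))
print("small",blob("top",T,40,(362,260,385,284),gray))
print("smallv",blob("top",T,40,(362,260,385,284),lambda h:((h[...,1]>60)&(h[...,0]>125)&(h[...,0]<165)&(h[...,2]>70))))
print("wind",blob("top",T,44,(410,260,445,292),H(3,14,110,90)))
print("term",blob("top",T,30,(252,255,275,285),H(45,85,110,60)))
print("pink",blob("top",T,40,(190,235,220,262),lambda h:((h[...,1]>50)&(h[...,0]>155)&(h[...,2]>100))))
k=lambda x,y,s,ox,oy:((x+.5)/s-.5+ox,(y+.5)/s-.5+oy)
c=proj("top",[k(x,y,5,290,240) for x,y in((650,122),(738,143),(720,240),(640,222))],38); print("core",c,c.mean(0))
for nm,cxy,z in(("large",proj("top",[k(134,156,5,290,240)],50)[0],50),("small",proj("top",[k(424,174,5,290,240)],40)[0],40),("wind",proj("top",[k(692,185,5,290,240)],44)[0],44)):
  print(nm,cxy,pix("scene",[*cxy,z]))
c=cv2.resize(S[125:275,160:390],(800,520),interpolation=cv2.INTER_CUBIC); cv2.imwrite("pics/s1.png",c)
E
```

```text
blue [617.1 141.7 159.5  75.1  94.2]
red [ 630.7 -147.5  159.7   75.2   76.7]
relay [426.5 267.7  37.7  28.3 172.4]
large [443.3   0.8  18.2  17.6 178.4]
small [ 429.8 -136.8   13.3   13.   178. ]
smallv [ 429.9 -136.3   25.4   24.3   43. ]
wind [ 422.  -261.6   30.7   27.1  166.3]
term [447.2 122.1  40.9   6.9   6.8]
pink [500.5 263.5  36.1  28.3  96. ]
core [[ 451.0491185  -244.81414562]
 [ 440.00259007 -286.04192912]
 [ 394.73234692 -275.5565782 ]
 [ 404.20984298 -238.13955114]] [ 422.49847462 -261.13805102]
large [4.43389589e+02 2.11732359e-01] [266.95561705 182.38392217]
small [ 429.85528424 -136.57773048] [224.98684145 210.71051475]
wind [ 421.77262526 -261.72878802] [180.55678203 236.7674735 ]
```

View pics/s1.png

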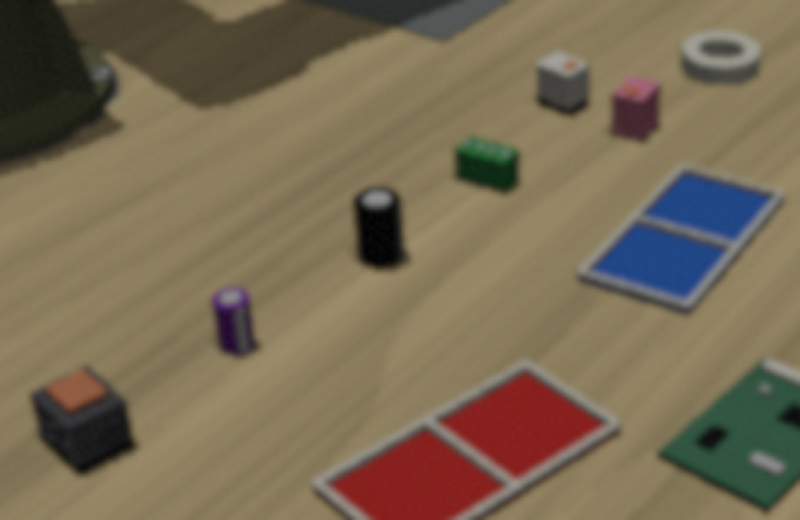

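The scene view agrees with the top view: all four wanted parts stand upright, and the white relay at about (321,148) in the scene picture is clearly separate from the pink one at (343,157). Next is a move helper, then the transformer.

```bash
cat > plan.py <<'E'
import sys
from workcell import r
import numpy as np
from scipy.spatial.transform import Rotation as Ro
s=r.observe(); R=Ro.from_quat(s["ee_rot"]).as_matrix(); p=s["tcp_pos"]
psi=np.arctan2(R[1,1],R[0,1])
print("t",round(s["time_s"],2),"tcp",np.round(p,1),"psi",round(psi,3),"tilt",np.round(R[:,2],3),"q",np.round(s["q"],2),"F",np.round(s["ft_force"],1),"gw",round(s["grip_width"],3))
for a in sys.argv[1:]:
    v=[float(x) for x in a.split(",")]
    d=R.T@(np.array(v[:3])-p)/10; tn=-(v[3]-psi) if len(v)>3 else 0
    n=max(np.linalg.norm(d)/4.1,abs(tn)/.12)
    print("full",np.round(d,2),round(tn,3),"rows",round(n,1),[[round(float(x),2) for x in [*(d*f),tn*f]] for f in [min(1,i/max(n,1)) for i in range(1,6)]])
E
python3 plan.py 450,120,200,1.33
```

```text
t 0.1 tcp [131.9 584.8 230.5] psi 1.349 tilt [-0.    -0.002 -1.   ] q [ 1.35  0.31 -0.05  1.21 -0.    1.57] F [-0.6 -0.3  0.1] gw 0.995
full [-41.26 -38.34   3.11] 0.019 rows 13.8 [[-3.0, -2.79, 0.23, 0.0], [-6.0, -5.57, 0.45, 0.0], [-9.0, -8.36, 0.68, 0.0], [-12.0, -11.15, 0.91, 0.01], [-14.99, -13.93, 1.13, 0.01]]
```

{"name": "jog_arm", "arguments": {"deltas": [[-3,-2.8,0.2,0],[-6,-5.6,0.4,0],[-9,-8.4,0.7,0],[-12,-11.2,0.9,0],[-15,-14,1.1,0]]}}

```text
time_s: 0.52
tcp_pos: [247.8, 413.3, 219.1]
ee_rot: [0.11, 0.994, -0.001, -0.0]
ft_force: [-0.4, -0.1, 0.2]
grip_width: 1.001
```

{"name": "jog_arm", "arguments": {"deltas": [[-3,-2.8,0.2,0],[-6,-5.6,0.4,0],[-9,-8.4,0.7,0],[-12,-11.2,0.9,0],[-15,-14,1.1,0]]}}

```text
time_s: 0.93
tcp_pos: [363.8, 241.8, 208.2]
ee_rot: [0.11, 0.994, -0.001, -0.0]
ft_force: [0.4, 0.6, -0.3]
grip_width: 0.998
```

```bash
python3 plan.py 450,120,200,1.33 430,-70,170,1.33
```

```text
t 0.93 tcp [363.8 241.8 208.2] psi 1.35 tilt [-0.001 -0.002 -1.   ] q [ 0.59  0.02 -0.45  1.1  -0.    0.81] F [ 0.4  0.6 -0.3] gw 0.998
full [-11.07 -10.     0.85] 0.02 rows 3.6 [[-3.04, -2.74, 0.23, 0.01], [-6.08, -5.49, 0.46, 0.01], [-9.12, -8.23, 0.7, 0.02], [-11.07, -10.0, 0.85, 0.02], [-11.07, -10.0, 0.85, 0.02]]
full [-13.28 -28.97   3.89] 0.02 rows 7.8 [[-1.7, -3.7, 0.5, 0.0], [-3.39, -7.4, 0.99, 0.01], [-5.09, -11.1, 1.49, 0.01], [-6.79, -14.8, 1.99, 0.01], [-8.48, -18.5, 2.49, 0.01]]
```

{"name": "jog_arm", "arguments": {"deltas": [[-1.7,-3.7,0.4,0],[-3.4,-7.4,0.8,0],[-5.1,-11.1,1.2,0],[-6.8,-14.8,1.6,0.01],[-8.5,-18.5,2,0.02]]}}

```text
time_s: 1.35
tcp_pos: [406.0, 40.7, 188.4]
ee_rot: [0.12, 0.993, -0.001, -0.0]
ft_force: [1.2, 0.6, 0.4]
grip_width: 1.002
```

```bash
python3 plan.py 422,-261.5,120,1.335
```

```text
t 1.35 tcp [406.   40.7 188.4] psi 1.33 tilt [-0.001 -0.002 -1.   ] q [ 0.1  -0.02 -0.54  1.05 -0.    0.34] F [1.2 0.6 0.4] gw 1.002
full [ -8.77 -28.94   6.91] -0.005 rows 7.6 [[-1.16, -3.83, 0.91, -0.0], [-2.32, -7.65, 1.83, -0.0], [-3.48, -11.48, 2.74, -0.0], [-4.63, -15.3, 3.65, -0.0], [-5.79, -19.13, 4.57, -0.0]]
```

{"name": "jog_arm", "arguments": {"deltas": [[-1.2,-3.8,0.5,0],[-2.4,-7.6,1,0],[-3.6,-11.4,1.5,0],[-4.8,-15.2,2,0],[-6,-19,2.5,0]]}}

```text
time_s: 1.77
tcp_pos: [418.3, -160.2, 163.5]
ee_rot: [0.12, 0.993, -0.001, -0.0]
ft_force: [1.7, -0.1, 0.2]
grip_width: 1.002
```

```bash
python3 plan.py 422,-261.5,90,1.33
```

```text
t 1.77 tcp [ 418.3 -160.2  163.5] psi 1.329 tilt [-0.001 -0.002 -1.   ] q [-0.36  0.07 -0.51  0.99 -0.   -0.12] F [ 1.7 -0.1  0.2] gw 1.002
full [-2.78 -9.73  7.37] -0.001 rows 3.1 [[-0.91, -3.19, 2.41, -0.0], [-1.82, -6.37, 4.83, -0.0], [-2.73, -9.56, 7.24, -0.0], [-2.78, -9.73, 7.37, -0.0], [-2.78, -9.73, 7.37, -0.0]]
```

{"name": "jog_arm", "arguments": {"deltas": [[-0.9,-3.2,1.5,0],[-1.8,-6.4,3.5,0],[-2.7,-9.6,6,0],[-2.8,-9.7,7.4,0],[-2.8,-9.7,7.4,0]]}}

```text
time_s: 2.18
tcp_pos: [419.7, -261.6, 86.4]
ee_rot: [0.122, 0.993, 0.0, -0.003]
ft_force: [0.4, 1.1, -1.0]
grip_width: 0.999
```

```bash
python3 plan.py 422,-261.5,7,1.33
python3 - <<'E'
from h import *
for n in("top","scene"):
    p,d=imaging.grab_frame(n); cv2.imwrite(f"pics/{n}1.png",p)
    a=(380,220,480,320) if n=="top" else (120,170,240,270)
    cv2.imwrite(f"pics/{n}1c.png",cv2.resize(p[a[1]:a[3],a[0]:a[2]],None,fx=4,fy=4,interpolation=cv2.INTER_CUBIC))
a=cv2.imread("pics/top1c.png");b=cv2.imread("pics/scene1c.png")
cv2.imwrite("pics/m1.png",np.hstack([cv2.resize(a,(400,400)),cv2.resize(b,(400,400))]))
E
```

```text
t 2.18 tcp [ 419.7 -261.6   86.4] psi 1.326 tilt [-0.006  0.001 -1.   ] q [-0.56  0.23 -0.51  0.84 -0.   -0.31] F [ 0.4  1.1 -1. ] gw 0.999
full [-0.26  0.07  7.94] -0.004 rows 1.9 [[-0.14, 0.04, 4.1, -0.0], [-0.26, 0.07, 7.94, -0.0], [-0.26, 0.07, 7.94, -0.0], [-0.26, 0.07, 7.94, -0.0], [-0.26, 0.07, 7.94, -0.0]]
```

View pics/m1.png

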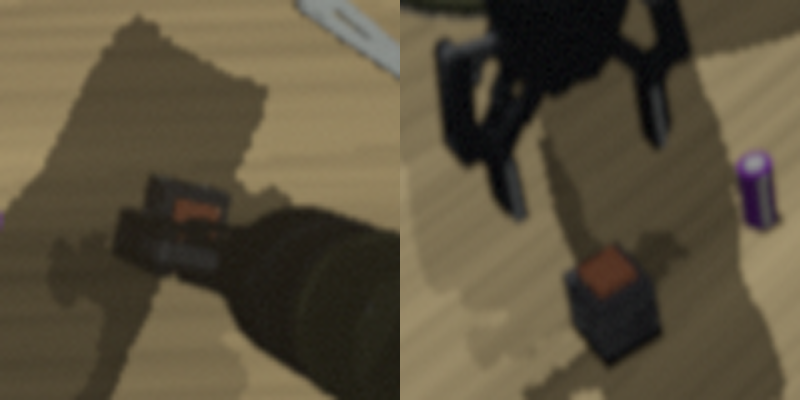

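The fingers straddle the transformer: winding at about (609,272) in the scene crop, fingertips at (515,215) and (655,140). Going down.

{"name": "jog_arm", "arguments": {"deltas": [[-0.1,0,2,0],[-0.2,0,4,0],[-0.2,0,6,0],[-0.2,0,7.4,0],[-0.2,0,7.4,0]]}}

```text
time_s: 2.7
tcp_pos: [422.1, -259.2, 14.2]
ee_rot: [0.12, 0.993, 0.0, -0.003]
ft_force: [0.1, 0.2, -0.7]
grip_width: 1.003
```

{"name": "jog_arm", "arguments": {"deltas": [[0,0,0.2,0],[0,0,0.2,0],[0,0,0.2,0],[0,0,0.2,0],[0,0,0.2,0]]}}

```text
time_s: 3.12
tcp_pos: [422.7, -259.5, 13.1]
ee_rot: [0.12, 0.993, -0.0, -0.002]
ft_force: [0.9, 0.2, -0.0]
grip_width: 1.003
```

{"name": "jog_arm", "arguments": {"deltas": [[0,0,0,0],[0,0,0,0],[0,0,0,0],[0,0,0,0],[0,0,0,0]], "gripper": 3.4}}

```text
time_s: 3.53
tcp_pos: [423.0, -259.8, 13.5]
ee_rot: [0.12, 0.993, -0.0, -0.002]
ft_force: [-1.3, 0.5, 4.9]
grip_width: 0.456
```

{"name": "jog_arm", "arguments": {"deltas": [[0,0,0,0],[0,0,0,0],[0,0,0,0],[0,0,0,0],[0,0,0,0]]}}

```text
time_s: 3.95
tcp_pos: [423.0, -259.8, 13.5]
ee_rot: [0.12, 0.993, -0.0, -0.002]
ft_force: [-0.4, 0.3, 1.8]
grip_width: 0.456
```

The grasp is too close to the top of the flat sides, so I'll open, go 9 mm lower and regrip.

{"name": "jog_arm", "arguments": {"deltas": [[0,0,0,0],[0,0,0,0],[0,0,0,0],[0,0,0,0],[0,0,0,0]], "gripper": 6.5}}

```text
time_s: 4.37
tcp_pos: [423.0, -259.7, 13.4]
ee_rot: [0.12, 0.993, -0.0, -0.002]
ft_force: [-0.3, -0.6, 1.2]
grip_width: 0.764
```

{"name": "jog_arm", "arguments": {"deltas": [[0,0,0.4,0],[0,0,0.9,0],[0,0,0.9,0],[0,0,0.9,0],[0,0,0.9,0]]}}

```text
time_s: 4.78
tcp_pos: [422.8, -259.7, 4.2]
ee_rot: [0.12, 0.993, -0.0, -0.002]
ft_force: [-0.7, -0.7, -0.2]
grip_width: 0.76
```

{"name": "jog_arm", "arguments": {"deltas": [[0,0,0,0],[0,0,0,0],[0,0,0,0],[0,0,0,0],[0,0,0,0]], "gripper": 3.4}}

```text
time_s: 5.2
tcp_pos: [423.0, -259.9, 4.5]
ee_rot: [0.12, 0.993, -0.0, -0.002]
ft_force: [-0.6, -0.3, 3.5]
grip_width: 0.458
```

{"name": "jog_arm", "arguments": {"deltas": [[0,0,-0.2,0],[0,0,-0.5,0],[0,0,-1,0],[0,0,-1.5,0],[0,0,-2,0]]}}

```text
time_s: 5.62
tcp_pos: [423.1, -259.8, 25.0]
ee_rot: [0.12, 0.993, -0.0, -0.002]
ft_force: [-0.5, -0.2, -1.5]
grip_width: 0.456
```

```bash
python3 plan.py 423,-260,110,1.33
```

```text
t 5.62 tcp [ 423.1 -259.8   25. ] psi 1.331 tilt [-0.003 -0.    -1.   ] q [-0.55  0.31 -0.57  0.69 -0.   -0.31] F [-0.5 -0.2 -1.5] gw 0.456
full [ 0.03 -0.02 -8.5 ] 0.001 rows 2.1 [[0.01, -0.01, -4.1, 0.0], [0.03, -0.02, -8.2, 0.0], [0.03, -0.02, -8.5, 0.0], [0.03, -0.02, -8.5, 0.0], [0.03, -0.02, -8.5, 0.0]]
```

{"name": "jog_arm", "arguments": {"deltas": [[0,0,-1.5,0],[0,0,-3,0],[0,0,-4.5,0],[0,0,-6,0],[0,0,-6,0]]}}

```text
time_s: 6.03
tcp_pos: [425.2, -261.0, 88.1]
ee_rot: [0.12, 0.993, -0.001, 0.001]
ft_force: [1.0, -1.4, -1.3]
grip_width: 0.461
```

```bash
python3 plan.py 620,99.8,85,1.644
```

```text
t 6.03 tcp [ 425.2 -261.    88.1] psi 1.331 tilt [ 0.001 -0.003 -1.   ] q [-0.55  0.23 -0.5   0.83 -0.   -0.31] F [ 1.  -1.4 -1.3] gw 0.461
full [-10.36  39.67   0.23] -0.313 rows 10.0 [[-1.04, 3.97, 0.02, -0.03], [-2.07, 7.93, 0.05, -0.06], [-3.11, 11.9, 0.07, -0.09], [-4.14, 15.87, 0.09, -0.13], [-5.18, 19.83, 0.11, -0.16]]
```

{"name": "jog_arm", "arguments": {"deltas": [[-0.5,2,0,-0.02],[-1.5,5,0,-0.05],[-2.3,8.5,0,-0.08],[-3.2,12,0,-0.12],[-4.2,16,0,-0.16]]}}

```text
time_s: 6.45
tcp_pos: [503.9, -114.6, 87.3]
ee_rot: [0.04, 0.999, -0.002, 0.0]
ft_force: [0.4, -0.3, -2.4]
grip_width: 0.46
```

```bash
python3 plan.py 620,99.8,85,1.644
```

```text
t 6.45 tcp [ 503.9 -114.6   87.3] psi 1.491 tilt [ 0.001 -0.003 -1.   ] q [-0.22  0.26 -0.46  0.84 -0.   -0.14] F [ 0.4 -0.3 -2.4] gw 0.46
full [-9.87 22.3   0.16] -0.153 rows 5.9 [[-1.66, 3.75, 0.03, -0.03], [-3.32, 7.5, 0.05, -0.05], [-4.98, 11.25, 0.08, -0.08], [-6.64, 15.0, 0.11, -0.1], [-8.3, 18.74, 0.14, -0.13]]
```

{"name": "jog_arm", "arguments": {"deltas": [[-1.7,3.8,0,-0.03],[-3.4,7.5,0,-0.06],[-5,11.3,0,-0.09],[-6.6,15,0,-0.12],[-8,18,0,-0.15]]}}

```text
time_s: 6.87
tcp_pos: [598.5, 61.3, 86.0]
ee_rot: [-0.037, 0.999, -0.001, 0.0]
ft_force: [0.6, -0.6, -2.1]
grip_width: 0.466
```

```bash
python3 plan.py 620,99.8,25,1.644
```

```text
t 6.87 tcp [598.5  61.3  86. ] psi 1.644 tilt [ 0.    -0.003 -1.   ] q [ 0.1   0.41 -0.25  0.91 -0.    0.03] F [ 0.6 -0.6 -2.1] gw 0.466
full [-2.42  3.69  6.09] 0.0 rows 1.8 [[-1.32, 2.01, 3.32, 0.0], [-2.42, 3.69, 6.09, 0.0], [-2.42, 3.69, 6.09, 0.0], [-2.42, 3.69, 6.09, 0.0], [-2.42, 3.69, 6.09, 0.0]]
```

{"name": "jog_arm", "arguments": {"deltas": [[-1.3,2,0.5,0],[-2.4,3.7,1.5,0],[-2.4,3.7,3,0],[-2.4,3.7,4.5,0],[-2.4,3.7,5.5,0]]}}

```text
time_s: 7.28
tcp_pos: [618.6, 100.3, 28.6]
ee_rot: [-0.037, 0.999, -0.002, -0.001]
ft_force: [-0.8, -0.2, -1.7]
grip_width: 0.458
```

```bash
cat > look.py <<'E'
import sys
from h import *
tag=sys.argv[1]; A=[list(map(int,a.split(","))) for a in sys.argv[2:4]]
o=[]
for n,a in zip(("top","scene"),A):
    p,d=imaging.grab_frame(n); cv2.imwrite(f"pics/{n}{tag}.png",p)
    o.append(cv2.resize(p[a[1]:a[1]+a[2],a[0]:a[0]+a[2]],(400,400),interpolation=cv2.INTER_CUBIC))
cv2.imwrite(f"pics/m{tag}.png",np.hstack(o))
E
python3 look.py 2 210,160,100 310,140,100; python3 plan.py 620,99.8,7.5,1.644
```

```text
t 7.38 tcp [617.5  99.5  28.2] psi 1.644 tilt [-0.004 -0.003 -1.   ] q [ 0.16  0.51 -0.24  0.82 -0.    0.09] F [-0.   1.3 -2.3] gw 0.464
full [-0.26  0.02  2.07] 0.0 rows 0.5 [[-0.26, 0.02, 2.07, 0.0], [-0.26, 0.02, 2.07, 0.0], [-0.26, 0.02, 2.07, 0.0], [-0.26, 0.02, 2.07, 0.0], [-0.26, 0.02, 2.07, 0.0]]
```

View pics/m2.png

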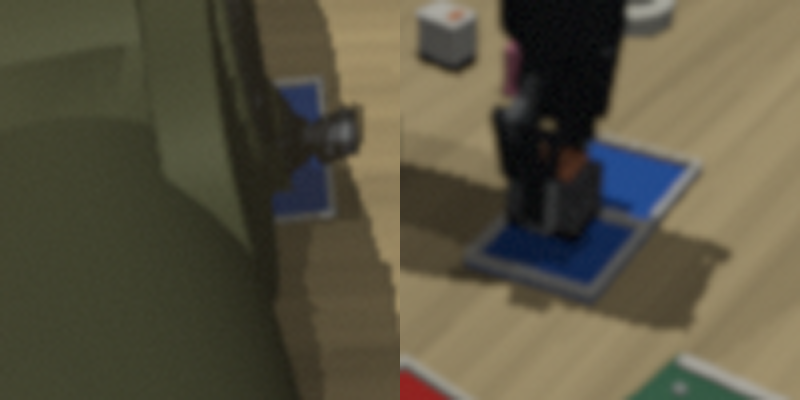

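The transformer is held upright above the near blue bay, around (565,190) in the scene crop. Lowering it in small steps.

{"name": "jog_arm", "arguments": {"deltas": [[-0.2,0,0.5,0],[-0.2,0,1,0],[-0.2,0,1.4,0],[-0.2,0,1.7,0],[-0.2,0,1.8,0]]}}

```text
time_s: 7.8
tcp_pos: [619.3, 99.4, 10.0]
ee_rot: [-0.037, 0.999, -0.002, -0.002]
ft_force: [0.2, 0.4, -1.3]
grip_width: 0.466
```

{"name": "jog_arm", "arguments": {"deltas": [[0,0,0.1,0],[0,0,0.2,0],[0,0,0.2,0],[0,0,0.2,0],[0,0,0.2,0]]}}

```text
time_s: 8.22
tcp_pos: [619.4, 99.4, 8.2]
ee_rot: [-0.037, 0.999, -0.002, -0.002]
ft_force: [0.0, 1.1, -1.6]
grip_width: 0.461
```

```bash
python3 plan.py 620,99.8,7.5,1.644
```

```text
t 8.22 tcp [619.4  99.4   8.2] psi 1.644 tilt [-0.004 -0.003 -1.   ] q [ 0.16  0.53 -0.26  0.78 -0.    0.09] F [ 0.   1.1 -1.6] gw 0.461
full [-0.06  0.03  0.07] 0.0 rows 0.0 [[-0.06, 0.03, 0.07, 0.0], [-0.06, 0.03, 0.07, 0.0], [-0.06, 0.03, 0.07, 0.0], [-0.06, 0.03, 0.07, 0.0], [-0.06, 0.03, 0.07, 0.0]]
```

{"name": "jog_arm", "arguments": {"deltas": [[0,0,0.05,0],[0,0,0.1,0],[0,0,0.1,0],[0,0,0.1,0],[0,0,0.1,0]]}}

```text
time_s: 8.63
tcp_pos: [619.6, 99.4, 7.5]
ee_rot: [-0.037, 0.999, -0.002, -0.002]
ft_force: [-1.4, -0.1, 4.1]
grip_width: 0.459
```

Contact: Fz went from −1.6 to +4.1 N. Releasing.

{"name": "jog_arm", "arguments": {"deltas": [[0,0,0,0],[0,0,0,0],[0,0,0,0],[0,0,0,0],[0,0,0,0]], "gripper": 5.8}}

```text
time_s: 9.05
tcp_pos: [619.6, 99.5, 7.5]
ee_rot: [-0.037, 0.999, -0.002, -0.002]
ft_force: [0.9, 0.9, -0.0]
grip_width: 0.678
```

{"name": "jog_arm", "arguments": {"deltas": [[0,0,-1,0],[0,0,-2.5,0],[0,0,-5,0],[0,0,-8,0],[0,0,-10,0]]}}

```text
time_s: 9.47
tcp_pos: [620.8, 100.0, 110.7]
ee_rot: [-0.037, 0.999, -0.001, -0.001]
ft_force: [0.8, -0.5, 0.1]
grip_width: 0.677
```

```bash
python3 plan.py 443.5,0.5,115,1.5
```

```text
t 9.47 tcp [620.8 100.  110.7] psi 1.644 tilt [-0.001 -0.003 -1.   ] q [ 0.16  0.44 -0.15  0.98 -0.    0.09] F [ 0.8 -0.5  0.1] gw 0.677
full [18.42 -8.62 -0.38] 0.144 rows 5.0 [[3.71, -1.74, -0.08, 0.03], [7.43, -3.48, -0.15, 0.06], [11.14, -5.21, -0.23, 0.09], [14.85, -6.95, -0.31, 0.12], [18.42, -8.62, -0.38, 0.14]]
```

{"name": "jog_arm", "arguments": {"deltas": [[3.7,-1.7,-0.2,0.03],[7.4,-3.5,-0.2,0.06],[11.1,-5.2,-0.2,0.09],[14.9,-7,-0.2,0.12],[18.4,-8.6,-0.2,0.15]], "gripper": 6.8}}

```text
time_s: 9.88
tcp_pos: [441.7, -0.1, 113.7]
ee_rot: [0.039, 0.999, -0.002, -0.0]
ft_force: [0.8, -0.7, 1.0]
grip_width: 0.798
```

```bash
python3 look.py 3 210,150,120 220,130,150; python3 plan.py 443.5,0.5,9,1.5;python3 - <<'E'
from h import *
T=cv2.imread("pics/top3.png")
print("wind",blob("top",T,47,(230,170,300,230),lambda h:(h[...,0]>=3)&(h[...,0]<=14)&(h[...,1]>110)&(h[...,2]>60)))
E
```

```text
t 9.98 tcp [436.9  -1.1 112.8] psi 1.491 tilt [-0.007 -0.004 -1.   ] q [ 0.    0.1  -0.6   0.88 -0.    0.08] F [-1.1  0.1 -0.4] gw 0.794
full [-0.72  0.26 10.38] -0.009 rows 2.5 [[-0.28, 0.1, 4.09, -0.0], [-0.56, 0.2, 8.18, -0.01], [-0.72, 0.26, 10.38, -0.01], [-0.72, 0.26, 10.38, -0.01], [-0.72, 0.26, 10.38, -0.01]]
wind [618.3  97.7  30.   25.6   4.3]
```

View pics/m3.png

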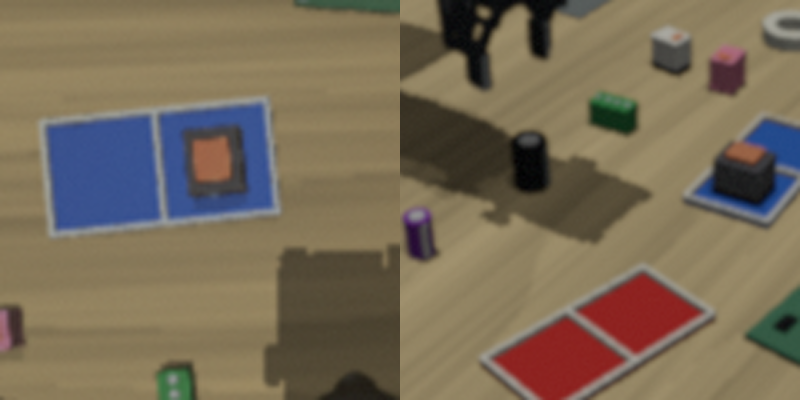

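The transformer stands upright in the near blue bay, about (215,160) in the top crop. The top camera reads it about (1.3, 1.7) mm below the robot's own figure, so I'll add that offset to later targets.

{"name": "jog_arm", "arguments": {"deltas": [[-0.4,0.1,2,0],[-0.8,0.3,4.5,0],[-0.8,0.3,7,0],[-0.8,0.3,9,0],[-0.8,0.3,10.2,0]]}}

```text
time_s: 10.4
tcp_pos: [444.2, 1.1, 9.5]
ee_rot: [0.04, 0.999, -0.002, -0.004]
ft_force: [0.2, -0.4, -0.8]
grip_width: 0.795
```

```bash
python3 plan.py 444.7,2.1,8,1.5
```

```text
t 10.4 tcp [444.2   1.1   9.5] psi 1.491 tilt [-0.008 -0.004 -1.   ] q [ 0.01  0.25 -0.7   0.63 -0.    0.08] F [ 0.2 -0.4 -0.8] gw 0.795
full [-0.04  0.1   0.15] -0.009 rows 0.1 [[-0.04, 0.1, 0.15, -0.01], [-0.04, 0.1, 0.15, -0.01], [-0.04, 0.1, 0.15, -0.01], [-0.04, 0.1, 0.15, -0.01], [-0.04, 0.1, 0.15, -0.01]]
```

{"name": "jog_arm", "arguments": {"deltas": [[0,0.1,0.1,0],[0,0.1,0.2,0],[0,0.1,0.2,0],[0,0.1,0.2,0],[0,0.1,0.2,0]], "gripper": 2.9}}

```text
time_s: 10.82
tcp_pos: [445.4, 2.2, 8.5]
ee_rot: [0.04, 0.999, -0.002, -0.003]
ft_force: [0.4, 0.5, -0.9]
grip_width: 0.395
```

{"name": "jog_arm", "arguments": {"deltas": [[0,0,0,0],[0,0,0,0],[0,0,0,0],[0,0,0,0],[0,0,0,0]]}}

```text
time_s: 11.23
tcp_pos: [445.4, 2.2, 8.6]
ee_rot: [0.04, 0.999, -0.002, -0.003]
ft_force: [0.1, -0.1, -0.0]
grip_width: 0.395
```

{"name": "jog_arm", "arguments": {"deltas": [[0,0,-0.5,0],[0,0,-2,0],[0,0,-4,0],[0,0,-6,0],[0,0,-8,0]]}}

```text
time_s: 11.65
tcp_pos: [445.5, 2.4, 89.6]
ee_rot: [0.04, 0.999, -0.002, -0.003]
ft_force: [0.4, 0.6, -0.7]
grip_width: 0.395
```

```bash
python3 plan.py 615.3,185.3,90,1.644
```

```text
t 11.65 tcp [445.5   2.4  89.6] psi 1.491 tilt [-0.006 -0.004 -1.   ] q [ 0.01  0.14 -0.61  0.82 -0.    0.09] F [ 0.4  0.6 -0.7] gw 0.395
full [-15.47  19.58  -0.21] -0.153 rows 6.1 [[-2.54, 3.22, -0.03, -0.03], [-5.08, 6.43, -0.07, -0.05], [-7.63, 9.65, -0.1, -0.08], [-10.17, 12.87, -0.14, -0.1], [-12.71, 16.08, -0.17, -0.13]]
```

{"name": "jog_arm", "arguments": {"deltas": [[-1.5,2,-0.2,-0.03],[-4,5,-0.2,-0.06],[-6.5,8.2,-0.2,-0.09],[-9,11.4,-0.2,-0.12],[-11.5,14.6,-0.2,-0.15]]}}

```text
time_s: 12.07
tcp_pos: [572.8, 140.3, 90.8]
ee_rot: [-0.036, 0.999, -0.002, -0.003]
ft_force: [1.3, -0.5, -0.8]
grip_width: 0.394
```

```bash
python3 plan.py 615.3,185.3,30,1.644
```

```text
t 12.07 tcp [572.8 140.3  90.8] psi 1.642 tilt [-0.006 -0.004 -1.   ] q [ 0.24  0.39 -0.27  0.92 -0.    0.17] F [ 1.3 -0.5 -0.8] gw 0.394
full [-4.6   4.21  6.04] -0.002 rows 2.1 [[-2.17, 1.99, 2.85, -0.0], [-4.34, 3.98, 5.71, -0.0], [-4.6, 4.21, 6.04, -0.0], [-4.6, 4.21, 6.04, -0.0], [-4.6, 4.21, 6.04, -0.0]]
```

{"name": "jog_arm", "arguments": {"deltas": [[-2.2,2,0,0],[-4.3,4,0.5,0],[-4.6,4.2,2,0],[-4.6,4.2,4,0],[-4.6,4.2,6,0]]}}

```text
time_s: 12.48
tcp_pos: [616.1, 186.1, 30.1]
ee_rot: [-0.036, 0.999, -0.002, -0.002]
ft_force: [-0.6, -0.7, -0.3]
grip_width: 0.399
```

{"name": "jog_arm", "arguments": {"deltas": [[0,0,0.3,0],[0,0,0.6,0],[0,0,0.9,0],[0,0,1.2,0],[0,0,1.4,0]]}}

```text
time_s: 12.9
tcp_pos: [616.9, 186.2, 17.1]
ee_rot: [-0.036, 0.999, -0.001, -0.002]
ft_force: [0.3, 0.5, -0.5]
grip_width: 0.39
```

```bash
python3 plan.py 615.3,185.3,11.5,1.644
```

```text
t 12.9 tcp [616.9 186.2  17.1] psi 1.643 tilt [-0.003 -0.003 -1.   ] q [ 0.29  0.55 -0.2   0.82 -0.    0.22] F [ 0.3  0.5 -0.5] gw 0.39
full [ 0.16 -0.08  0.56] -0.001 rows 0.1 [[0.16, -0.08, 0.56, -0.0], [0.16, -0.08, 0.56, -0.0], [0.16, -0.08, 0.56, -0.0], [0.16, -0.08, 0.56, -0.0], [0.16, -0.08, 0.56, -0.0]]
```

{"name": "jog_arm", "arguments": {"deltas": [[0.1,0,0.2,0],[0.2,-0.1,0.4,0],[0.2,-0.1,0.5,0],[0.2,-0.1,0.5,0],[0.2,-0.1,0.5,0]]}}

```text
time_s: 13.32
tcp_pos: [614.9, 185.0, 12.2]
ee_rot: [-0.036, 0.999, -0.001, -0.002]
ft_force: [0.6, 0.1, -0.8]
grip_width: 0.396
```

{"name": "jog_arm", "arguments": {"deltas": [[0,0,0.05,0],[0,0,0.1,0],[0,0,0.1,0],[0,0,0.1,0],[0,0,0.1,0]]}}

```text
time_s: 13.73
tcp_pos: [615.1, 185.0, 11.3]
ee_rot: [-0.036, 0.999, -0.001, -0.001]
ft_force: [-0.7, 1.0, 1.5]
grip_width: 0.392
```

{"name": "jog_arm", "arguments": {"deltas": [[0,0,0.03,0],[0,0,0.05,0],[0,0,0.05,0],[0,0,0.05,0],[0,0,0.05,0]]}}

```text
time_s: 14.15
tcp_pos: [615.1, 185.0, 11.3]
ee_rot: [-0.036, 0.999, -0.001, -0.001]
ft_force: [-1.1, -0.6, 5.9]
grip_width: 0.392
```

{"name": "jog_arm", "arguments": {"deltas": [[0,0,0,0],[0,0,0,0],[0,0,0,0],[0,0,0,0],[0,0,0,0]], "gripper": 5.6}}

```text
time_s: 14.57
tcp_pos: [615.0, 185.1, 11.1]
ee_rot: [-0.036, 0.999, -0.001, -0.001]
ft_force: [-0.1, -0.1, -0.0]
grip_width: 0.653
```

{"name": "jog_arm", "arguments": {"deltas": [[0,0,-1,0],[0,0,-2.5,0],[0,0,-5,0],[0,0,-8,0],[0,0,-10,0]]}}

```text
time_s: 14.98
tcp_pos: [616.1, 185.5, 114.3]
ee_rot: [-0.036, 0.999, -0.001, -0.0]
ft_force: [1.2, 0.3, -0.1]
grip_width: 0.66
```

```bash
python3 plan.py 430,269,110,1.44
```

```text
t 14.98 tcp [616.1 185.5 114.3] psi 1.643 tilt [-0.001 -0.002 -1.   ] q [ 0.29  0.46 -0.11  1.   -0.    0.22] F [ 1.2  0.3 -0.1] gw 0.66
full [17.96  9.67  0.42] 0.203 rows 5.0 [[3.61, 1.94, 0.08, 0.04], [7.22, 3.89, 0.17, 0.08], [10.83, 5.83, 0.25, 0.12], [14.44, 7.78, 0.34, 0.16], [17.96, 9.67, 0.42, 0.2]]
```

{"name": "jog_arm", "arguments": {"deltas": [[3.6,1.9,0.1,0.04],[7.2,3.9,0.1,0.08],[10.8,5.8,0.2,0.12],[14.4,7.8,0.3,0.16],[18,9.7,0.4,0.2]], "gripper": 6.8}}

```text
time_s: 15.4
tcp_pos: [428.1, 269.8, 111.0]
ee_rot: [0.065, 0.998, -0.001, 0.0]
ft_force: [0.4, 1.0, -0.1]
grip_width: 0.795
```

```bash
python3 look.py 4 180,150,120 280,110,120; python3 plan.py 427.8,269.4,6,1.438;python3 - <<'E'
from h import *
T=cv2.imread("pics/top4.png")
print("wind",blob("top",T,47,(230,170,300,230),lambda h:(h[...,0]>=3)&(h[...,0]<=14)&(h[...,1]>110)&(h[...,2]>60)))
print("cap",blob("top",T,53,(225,180,256,220),lambda h:(h[...,1]<70)&(h[...,2]>90)))
E
```

```text
t 15.5 tcp [424.  270.2 110.4] psi 1.447 tilt [-0.004 -0.002 -1.   ] q [ 0.57  0.22 -0.46  0.9   0.    0.69] F [ 0.6 -0.4 -0.2] gw 0.798
full [-4.300e-01 -1.000e-02  1.044e+01] 0.009 rows 2.5 [[-0.17, -0.0, 4.1, 0.0], [-0.34, -0.0, 8.19, 0.01], [-0.43, -0.01, 10.44, 0.01], [-0.43, -0.01, 10.44, 0.01], [-0.43, -0.01, 10.44, 0.01]]
wind [618.2  97.7  30.1  25.7   4.7]
cap [651.5 174.6  73.2  11.5  90.6]
```

View pics/m4.png

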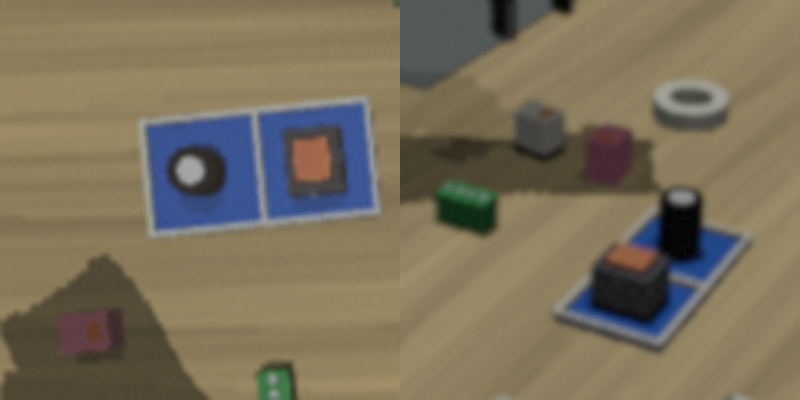

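The blue kit is complete, with both parts upright: capacitor disc at (190,171) and transformer at (312,158) in the top crop. Now the relay.

{"name": "jog_arm", "arguments": {"deltas": [[-0.2,0,2,0],[-0.4,0,4.5,0.01],[-0.4,0,7,0.01],[-0.4,0,9,0.01],[-0.4,0,10.2,0.01]]}}

```text
time_s: 15.92
tcp_pos: [427.0, 268.9, 7.0]
ee_rot: [0.067, 0.998, -0.002, -0.003]
ft_force: [-0.1, -0.5, -0.2]
grip_width: 0.794
```

```bash
python3 plan.py 427.8,269.4,6,1.438;python3 - <<'E'
from h import *
print(proj("top",[[236.65,200.95]],53))
E
```

```text
t 15.92 tcp [427.  268.9   7. ] psi 1.437 tilt [-0.005 -0.003 -1.   ] q [ 0.56  0.35 -0.57  0.66  0.    0.7 ] F [-0.1 -0.5 -0.2] gw 0.794
full [-0.07  0.06  0.1 ] -0.001 rows 0.0 [[-0.07, 0.06, 0.1, -0.0], [-0.07, 0.06, 0.1, -0.0], [-0.07, 0.06, 0.1, -0.0], [-0.07, 0.06, 0.1, -0.0], [-0.07, 0.06, 0.1, -0.0]]
[[612.29076405 183.29130612]]
```

{"name": "jog_arm", "arguments": {"deltas": [[0,0,0.1,0],[-0.1,0,0.2,0],[-0.1,0,0.2,0],[-0.1,0,0.2,0],[-0.1,0,0.2,0]], "gripper": 2.2}}

```text
time_s: 16.33
tcp_pos: [429.0, 269.3, 6.2]
ee_rot: [0.067, 0.998, -0.001, -0.002]
ft_force: [0.6, -0.0, 0.5]
grip_width: 0.32
```

{"name": "jog_arm", "arguments": {"deltas": [[0,0,0,0],[0,0,0,0],[0,0,0,0],[0,0,0,0],[0,0,0,0]]}}

```text
time_s: 16.75
tcp_pos: [429.0, 269.3, 6.2]
ee_rot: [0.067, 0.998, -0.001, -0.002]
ft_force: [0.2, -0.3, 0.0]
grip_width: 0.318
```

{"name": "jog_arm", "arguments": {"deltas": [[0,0,-0.5,0],[0,0,-2,0],[0,0,-4,0],[0,0,-6.5,0],[0,0,-9,0]]}}

```text
time_s: 17.17
tcp_pos: [428.7, 269.1, 97.1]
ee_rot: [0.067, 0.998, -0.002, -0.002]
ft_force: [0.8, 0.9, -0.8]
grip_width: 0.32
```

```bash
python3 plan.py 530,50,125,1.339 641.6,-105,100,1.339
```

```text
t 17.17 tcp [428.7 269.1  97.1] psi 1.437 tilt [-0.005 -0.003 -1.   ] q [ 0.56  0.24 -0.47  0.87  0.    0.69] F [ 0.8  0.9 -0.8] gw 0.32
full [-12.95 -20.37  -2.78] 0.098 rows 5.9 [[-2.18, -3.44, -0.47, 0.02], [-4.37, -6.88, -0.94, 0.03], [-6.55, -10.31, -1.41, 0.05], [-8.74, -13.75, -1.88, 0.07], [-10.92, -17.19, -2.34, 0.08]]
full [-26.08 -34.24  -0.29] 0.098 rows 10.5 [[-2.48, -3.26, -0.03, 0.01], [-4.97, -6.52, -0.05, 0.02], [-7.45, -9.78, -0.08, 0.03], [-9.94, -13.05, -0.11, 0.04], [-12.42, -16.31, -0.14, 0.05]]
```

{"name": "jog_arm", "arguments": {"deltas": [[-1,-1.7,-0.9,0.02],[-3,-5,-1.8,0.03],[-5.2,-8.4,-2.5,0.05],[-7.4,-11.8,-2.5,0.07],[-9.6,-15.2,-2.5,0.1]]}}

```text
time_s: 17.58
tcp_pos: [504.6, 104.4, 123.4]
ee_rot: [0.117, 0.993, -0.001, -0.001]
ft_force: [1.2, 0.4, 0.4]
grip_width: 0.321
```

```bash
python3 plan.py 641.6,-105,110,1.339
```

```text
t 17.58 tcp [504.6 104.4 123.4] psi 1.337 tilt [-0.003 -0.002 -1.   ] q [ 0.21  0.23 -0.41  0.93 -0.    0.44] F [1.2 0.4 0.4] gw 0.321
full [-18.18 -17.19   1.35] -0.002 rows 6.1 [[-2.97, -2.81, 0.22, -0.0], [-5.95, -5.63, 0.44, -0.0], [-8.92, -8.44, 0.66, -0.0], [-11.9, -11.25, 0.88, -0.0], [-14.87, -14.07, 1.1, -0.0]]
```

{"name": "jog_arm", "arguments": {"deltas": [[-2.9,-2.8,0,0],[-5.9,-5.6,0.3,0],[-8.9,-8.4,0.7,0],[-11.9,-11.2,1.5,0],[-14.5,-13.7,2.5,0]]}}

```text
time_s: 18.0
tcp_pos: [615.7, -65.1, 99.2]
ee_rot: [0.117, 0.993, -0.002, -0.0]
ft_force: [0.5, 1.2, -0.3]
grip_width: 0.32
```

```bash
python3 plan.py 641.6,-105,30,1.339
```

```text
t 18.0 tcp [615.7 -65.1  99.2] psi 1.336 tilt [-0.001 -0.003 -1.   ] q [-0.1   0.43 -0.19  0.95 -0.    0.13] F [ 0.5  1.2 -0.3] gw 0.32
full [-3.45 -3.26  6.93] -0.003 rows 2.0 [[-1.68, -1.59, 3.38, -0.0], [-3.37, -3.18, 6.77, -0.0], [-3.45, -3.26, 6.93, -0.0], [-3.45, -3.26, 6.93, -0.0], [-3.45, -3.26, 6.93, -0.0]]
```

{"name": "jog_arm", "arguments": {"deltas": [[-1.7,-1.6,0.5,0],[-3.5,-3.3,1.5,0],[-3.5,-3.3,3.5,0],[-3.5,-3.3,5.5,0],[-3.5,-3.3,7,0]]}}

```text
time_s: 18.42
tcp_pos: [641.4, -106.2, 27.8]
ee_rot: [0.118, 0.993, -0.001, -0.001]
ft_force: [-0.2, -0.5, 0.5]
grip_width: 0.32
```

{"name": "jog_arm", "arguments": {"deltas": [[0,0,0.3,0],[0,0,0.7,0],[0,0,1.1,0],[0,0,1.4,0],[0,0,1.6,0]]}}

```text
time_s: 18.83
tcp_pos: [642.0, -106.2, 12.5]
ee_rot: [0.117, 0.993, -0.001, -0.0]
ft_force: [0.5, -0.5, 0.3]
grip_width: 0.32
```

```bash
python3 plan.py 642.6,-105,9.2,1.339; python3 look.py 5 330,150,100 240,200,100
```

```text
t 18.83 tcp [ 642.  -106.2   12.5] psi 1.335 tilt [-0.001 -0.003 -1.   ] q [-0.16  0.56 -0.19  0.81 -0.    0.07] F [ 0.5 -0.5  0.3] gw 0.32
full [-0.03  0.13  0.33] -0.004 rows 0.1 [[-0.03, 0.13, 0.33, -0.0], [-0.03, 0.13, 0.33, -0.0], [-0.03, 0.13, 0.33, -0.0], [-0.03, 0.13, 0.33, -0.0], [-0.03, 0.13, 0.33, -0.0]]
```

View pics/m5.png

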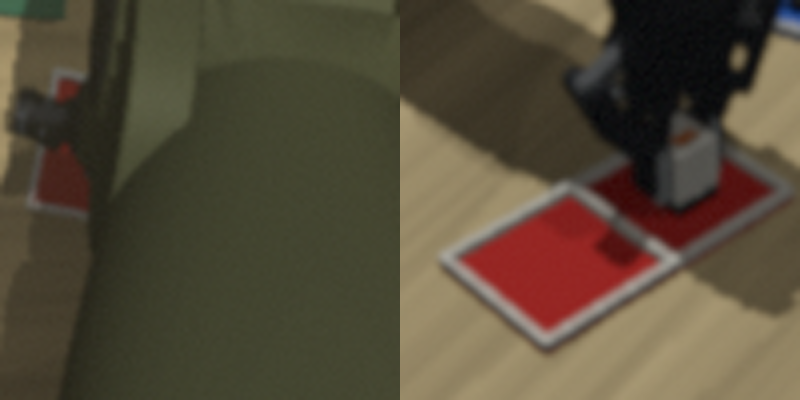

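The relay is held upright over the far red bay, around (690,165) in the scene crop. Lowering the last few millimetres.

{"name": "jog_arm", "arguments": {"deltas": [[0,0.1,0.1,0],[0,0.1,0.2,0],[0,0.1,0.25,0],[0,0.1,0.3,0],[0,0.1,0.3,0]]}}

```text
time_s: 19.35
tcp_pos: [641.9, -105.1, 9.3]
ee_rot: [0.117, 0.993, -0.001, -0.001]
ft_force: [-0.4, -0.6, -1.0]
grip_width: 0.32
```

{"name": "jog_arm", "arguments": {"deltas": [[0,0,0.05,0],[0,0,0.1,0],[0,0,0.1,0],[0,0,0.1,0],[0,0,0.1,0]]}}

```text
time_s: 19.77
tcp_pos: [642.0, -105.2, 9.2]
ee_rot: [0.117, 0.993, -0.001, -0.0]
ft_force: [-2.5, 0.2, 6.9]
grip_width: 0.32
```

Contact at 6.9 N. Releasing and going up.

{"name": "jog_arm", "arguments": {"deltas": [[0,0,0,0],[0,0,0,0],[0,0,0,0],[0,0,0,0],[0,0,0,0]], "gripper": 5}}

```text
time_s: 20.18
tcp_pos: [641.9, -105.2, 9.0]
ee_rot: [0.118, 0.993, -0.001, -0.0]
ft_force: [0.2, 0.2, -0.6]
grip_width: 0.584
```

{"name": "jog_arm", "arguments": {"deltas": [[0,0,-1,0],[0,0,-2.5,0],[0,0,-5,0],[0,0,-8,0],[0,0,-10,0]]}}

```text
time_s: 20.6
tcp_pos: [642.9, -105.0, 112.2]
ee_rot: [0.117, 0.993, -0.001, 0.001]
ft_force: [0.8, -0.2, -0.1]
grip_width: 0.582
```

```bash
python3 plan.py 433,-135,110,1.339
```

```text
t 20.6 tcp [ 642.9 -105.   112.2] psi 1.335 tilt [ 0.001 -0.003 -1.   ] q [-0.16  0.47 -0.09  1.01 -0.    0.08] F [ 0.8 -0.2 -0.1] gw 0.582
full [19.71 -7.81  0.21] -0.004 rows 5.2 [[3.81, -1.51, 0.04, -0.0], [7.62, -3.02, 0.08, -0.0], [11.43, -4.53, 0.12, -0.0], [15.24, -6.04, 0.16, -0.0], [19.06, -7.56, 0.2, -0.0]]
```

{"name": "jog_arm", "arguments": {"deltas": [[3.8,-1.5,0,0],[7.6,-3,0,0],[11.4,-4.5,0,0],[15.2,-6,0,0],[19,-7.6,0,0]], "gripper": 6}}

```text
time_s: 21.02
tcp_pos: [438.6, -134.6, 112.7]
ee_rot: [0.117, 0.993, -0.002, 0.001]
ft_force: [0.1, -0.2, 1.2]
grip_width: 0.705
```

```bash
python3 plan.py 431.1,-135,6,1.339; python3 look.py 6 330,160,110 190,160,150
```

```text
t 21.02 tcp [ 438.6 -134.6  112.7] psi 1.336 tilt [ 0.002 -0.003 -1.   ] q [-0.3   0.14 -0.56  0.87 -0.   -0.06] F [ 0.1 -0.2  1.2] gw 0.705
full [ 0.75 -0.19 10.66] -0.003 rows 2.6 [[0.29, -0.07, 4.09, -0.0], [0.57, -0.14, 8.18, -0.0], [0.75, -0.19, 10.66, -0.0], [0.75, -0.19, 10.66, -0.0], [0.75, -0.19, 10.66, -0.0]]
```

View pics/m6.png

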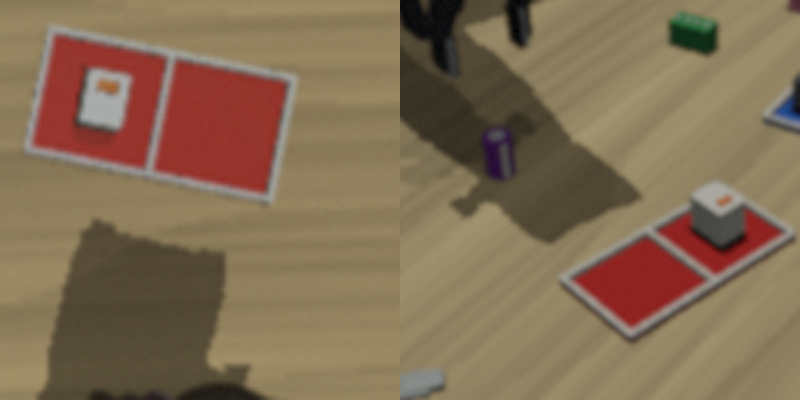

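The relay is upright in the red tray, at (104,98) in the top crop. Now the violet capacitor.

```bash
python3 plan.py 431.1,-135,6,1.339
```

```text
t 21.12 tcp [ 432.4 -133.9  111.3] psi 1.333 tilt [-0.006 -0.002 -1.   ] q [-0.3   0.13 -0.57  0.88 -0.   -0.06] F [ 0.3  0.1 -0.3] gw 0.703
full [ 0.04 -0.11 10.53] -0.006 rows 2.6 [[0.02, -0.04, 4.1, -0.0], [0.03, -0.08, 8.2, -0.0], [0.04, -0.11, 10.53, -0.01], [0.04, -0.11, 10.53, -0.01], [0.04, -0.11, 10.53, -0.01]]
```

{"name": "jog_arm", "arguments": {"deltas": [[0.1,-0.1,2,0],[0.1,-0.1,4.5,0],[0.1,-0.1,7,0],[0.1,-0.1,9,0],[0.1,-0.1,10.3,0]]}}

```text
time_s: 21.53
tcp_pos: [430.2, -134.6, 7.2]
ee_rot: [0.119, 0.993, -0.001, -0.003]
ft_force: [0.2, 0.2, -0.3]
grip_width: 0.705
```

```bash
python3 plan.py 431.1,-135,6,1.339
```

```text
t 21.53 tcp [ 430.2 -134.6    7.2] psi 1.333 tilt [-0.007 -0.001 -1.   ] q [-0.3   0.27 -0.69  0.62 -0.   -0.06] F [ 0.2  0.2 -0.3] gw 0.705
full [-0.09 -0.02  0.12] -0.006 rows 0.1 [[-0.09, -0.02, 0.12, -0.01], [-0.09, -0.02, 0.12, -0.01], [-0.09, -0.02, 0.12, -0.01], [-0.09, -0.02, 0.12, -0.01], [-0.09, -0.02, 0.12, -0.01]]
```

{"name": "jog_arm", "arguments": {"deltas": [[0,0,0.1,0],[0,0,0.1,0],[0,0,0.1,0],[0,0,0.1,0],[0,0,0.1,0]], "gripper": 1.9}}

```text
time_s: 21.95
tcp_pos: [431.4, -134.9, 7.2]
ee_rot: [0.119, 0.993, -0.001, -0.002]
ft_force: [-0.0, 0.3, -0.0]
grip_width: 0.274
```

{"name": "jog_arm", "arguments": {"deltas": [[0,0,0,0],[0,0,0,0],[0,0,0,0],[0,0,0,0],[0,0,0,0]]}}

```text
time_s: 22.37
tcp_pos: [431.4, -135.0, 7.3]
ee_rot: [0.119, 0.993, -0.001, -0.002]
ft_force: [0.8, -0.7, -0.6]
grip_width: 0.276
```

{"name": "jog_arm", "arguments": {"deltas": [[0,0,-0.5,0],[0,0,-2,0],[0,0,-4,0],[0,0,-6.5,0],[0,0,-9,0]]}}

```text
time_s: 22.78
tcp_pos: [431.1, -134.6, 98.2]
ee_rot: [0.119, 0.993, -0.001, -0.003]
ft_force: [-0.0, 0.1, 0.3]
grip_width: 0.274
```

```bash
python3 plan.py 622.2,-186.7,100,1.339;python3 - <<'E'
from h import *
T=cv2.imread("pics/top6.png")
print("relay",blob("top",T,43,(347,172,371,200),lambda h:(h[...,1]<60)&(h[...,2]>125)))
E
```

```text
t 22.78 tcp [ 431.1 -134.6   98.2] psi 1.333 tilt [-0.006 -0.002 -1.   ] q [-0.3   0.14 -0.59  0.85 -0.   -0.06] F [-0.   0.1  0.3] gw 0.274
full [-19.8   -0.56  -0.29] -0.006 rows 4.8 [[-4.1, -0.12, -0.06, -0.0], [-8.2, -0.23, -0.12, -0.0], [-12.29, -0.35, -0.18, -0.0], [-16.39, -0.47, -0.24, -0.01], [-19.8, -0.56, -0.29, -0.01]]
relay [ 638.6 -105.8   36.4   28.2  166.8]
```

{"name": "jog_arm", "arguments": {"deltas": [[-2,0,0,0],[-5.5,-0.1,0,0],[-9.5,-0.2,0,0],[-13.5,-0.4,0,0],[-17,-0.5,0,0]]}}

```text
time_s: 23.2
tcp_pos: [597.4, -180.2, 97.8]
ee_rot: [0.119, 0.993, -0.001, -0.002]
ft_force: [1.2, -0.1, -0.1]
grip_width: 0.274
```

```bash
python3 plan.py 622.2,-186.7,30,1.339
```

```text
t 23.2 tcp [ 597.4 -180.2   97.8] psi 1.333 tilt [-0.005 -0.002 -1.   ] q [-0.29  0.44 -0.18  0.96 -0.   -0.05] F [ 1.2 -0.1 -0.1] gw 0.274
full [-2.59 -0.03  6.77] -0.006 rows 1.8 [[-1.47, -0.01, 3.83, -0.0], [-2.59, -0.03, 6.77, -0.01], [-2.59, -0.03, 6.77, -0.01], [-2.59, -0.03, 6.77, -0.01], [-2.59, -0.03, 6.77, -0.01]]
```

{"name": "jog_arm", "arguments": {"deltas": [[-1.5,0,0.5,0],[-2.6,0,1.5,0],[-2.6,0,3.5,0],[-2.6,0,5.5,0],[-2.6,0,7,0]]}}

```text
time_s: 23.62
tcp_pos: [621.7, -186.3, 26.1]
ee_rot: [0.119, 0.993, -0.001, -0.003]
ft_force: [-0.6, -0.2, -0.2]
grip_width: 0.277
```

{"name": "jog_arm", "arguments": {"deltas": [[0,0,0.3,0],[0,0,0.7,0],[0,0,1.1,0],[0,0,1.3,0],[0,0,1.5,0]]}}

```text
time_s: 24.03
tcp_pos: [622.4, -186.5, 12.0]
ee_rot: [0.119, 0.993, -0.001, -0.002]
ft_force: [-0.1, 0.2, -0.9]
grip_width: 0.28
```

```bash
python3 plan.py 622.2,-186.7,10.2,1.339
```

```text
t 24.03 tcp [ 622.4 -186.5   12. ] psi 1.333 tilt [-0.005 -0.002 -1.   ] q [-0.29  0.57 -0.19  0.82 -0.   -0.05] F [-0.1  0.2 -0.9] gw 0.28
full [ 0.01 -0.02  0.18] -0.006 rows 0.1 [[0.01, -0.02, 0.18, -0.01], [0.01, -0.02, 0.18, -0.01], [0.01, -0.02, 0.18, -0.01], [0.01, -0.02, 0.18, -0.01], [0.01, -0.02, 0.18, -0.01]]
```

{"name": "jog_arm", "arguments": {"deltas": [[0,0,0.05,0],[0,0,0.1,0],[0,0,0.15,0],[0,0,0.15,0],[0,0,0.15,0]]}}

```text
time_s: 24.45
tcp_pos: [622.5, -186.5, 10.7]
ee_rot: [0.119, 0.993, -0.001, -0.002]
ft_force: [0.9, -0.7, -0.8]
grip_width: 0.273
```

{"name": "jog_arm", "arguments": {"deltas": [[0,0,0.05,0],[0,0,0.08,0],[0,0,0.08,0],[0,0,0.08,0],[0,0,0.08,0]]}}

```text
time_s: 24.87
tcp_pos: [622.6, -186.6, 10.2]
ee_rot: [0.119, 0.993, -0.001, -0.002]
ft_force: [-1.5, -0.3, 4.7]
grip_width: 0.274
```

Contact at 4.7 N. Releasing and retreating.

{"name": "jog_arm", "arguments": {"deltas": [[0,0,0,0],[0,0,0,0],[0,0,0,0],[0,0,0,0],[0,0,0,0]], "gripper": 4.8}}

```text
time_s: 25.28
tcp_pos: [622.5, -186.6, 10.0]
ee_rot: [0.119, 0.993, -0.001, -0.002]
ft_force: [-0.5, -0.4, 0.3]
grip_width: 0.559
```

{"name": "jog_arm", "arguments": {"deltas": [[0,0,-1,0],[0,0,-2.5,0],[0,0,-5,0],[0,0,-8,0],[0,0,-12,0]]}}

```text
time_s: 25.7
tcp_pos: [621.2, -185.7, 129.5]
ee_rot: [0.119, 0.993, -0.001, -0.004]
ft_force: [0.6, 0.2, -0.2]
grip_width: 0.56
```

{"name": "jog_arm", "arguments": {"deltas": [[3.5,0,0,0],[7,0,0,0],[10.5,0,0,0],[14,0,0,0],[17,0,0,0]]}}

```text
time_s: 26.12
tcp_pos: [453.8, -145.1, 131.5]
ee_rot: [0.119, 0.993, -0.001, -0.004]
ft_force: [0.0, -0.8, 0.5]
grip_width: 0.561
```

{"name": "jog_arm", "arguments": {"deltas": [[0,0,0,0],[0,0,0,0],[0,0,0,0],[0,0,0,0],[0,0,0,0]]}}

```text
time_s: 26.53
tcp_pos: [455.3, -145.5, 131.8]
ee_rot: [0.119, 0.993, -0.001, -0.004]
ft_force: [0.4, -0.7, 0.1]
grip_width: 0.561
```

```bash
python3 look.py 7 200,110,230 160,110,260;python3 - <<'E'
from h import *
T=cv2.imread("pics/top7.png")
print("small",blob("top",T,43,(380,180,402,208),lambda h:((h[...,0]>125)&(h[...,0]<168)&(h[...,2]>60))))
print("relay",blob("top",T,43,(347,172,371,200),lambda h:(h[...,1]<60)&(h[...,2]>125)))
cv2.imwrite("pics/c7.png",cv2.resize(T[155:225,210:420],(780,260),interpolation=cv2.INTER_CUBIC))
E
```

```text
small [ 621.1 -186.9   26.1   25.7  102.4]
relay [ 638.5 -105.7   36.8   28.4  166.5]
```

View pics/m7.png

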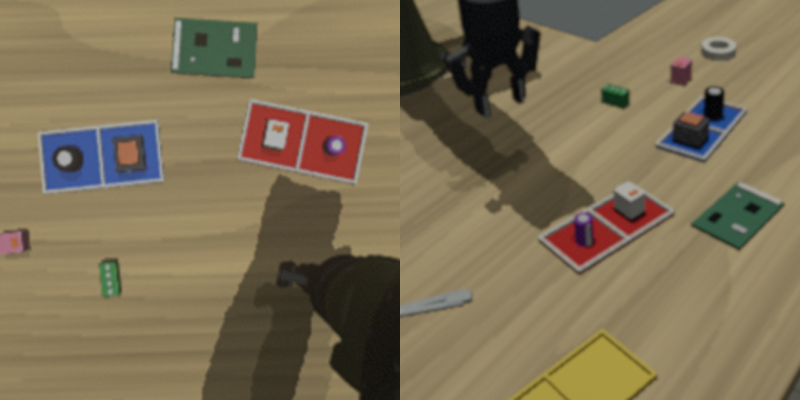

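View pics/c7.png

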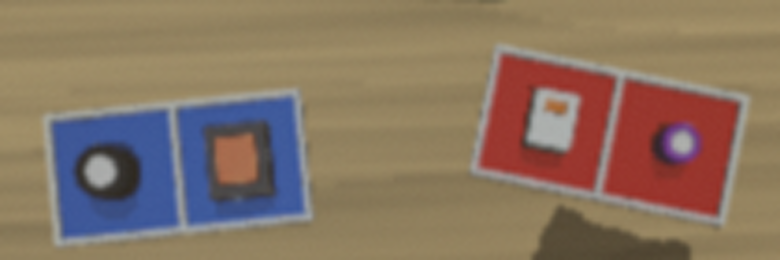

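Everything is upright and centred. The four parts sit at (100,171), (237,159), (551,119) and (681,143) in the crop, and the arm is clear. Handing in.

```bash
python3 -c "
from workcell import order
print(order.finish_job())"
```

```text
the job is handed in; nothing more can be done
None
```

I made up both kits and handed the job in at about 27 s, well under the 120 s limit. The transformer and large black capacitor went into the blue tray first. The white relay and small violet capacitor then went into the red tray.

- **Placement:** each part was lowered until the wrist force showed light contact (about 4–7 N), then released. In the last pictures all four stand upright in separate bays, and the top camera puts them within about 3 mm of the bay centres, with the transformer the farthest off.
- **Left alone:** the arm did not touch the terminal block, tape roll, board, tweezers, pink relay or yellow tray. They look unmoved in the pictures, though I did not re-measure them. The gripper was empty and clear of everything at hand-in.
- **Regrip:** my first grip on the transformer was too high. I opened the gripper on the spot, went 9 mm lower and gripped again before lifting.
- **Disagreement:** the top camera read the transformer about 2 mm off the robot's own position. I corrected for that on the three later parts.
- **Failed check:** one automatic measurement of the large capacitor picked up the wrong thing. I measured it again from the picture by eye.

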